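# Stand up the recipe card and hold the clip open over its edge

## Robot

A 6-joint arm with a two-finger parallel gripper is mounted at the origin on a cart in front of the work surface, level with it; the furniture and walls round the work are solid. World frame = base frame: x ahead of the robot, y to its left, z up, the work surface at z = 0. Lengths are in mm, angles in rad, forces in N, time in s.
With the tool pointing down it reaches from about 350 to 1000 mm from the base axis. Payload 7.1 kg.
Tool frame: the origin (TCP) lies midway between the tips of the shut fingers; the grasp point (between the pads) lies bot.grip_point_offset behind it (bot.grip_point_offset is the distance from the TCP to the grasp point, in mm); z points along the fingers, y is the line along which they close (so a half turn about z gives the same grasp; the last joint's range is limited). The gripper opens to 85 mm and grips with 20 to 120 N. Pads are 22 mm wide; open, the fingers measure 114 mm over their backs; the gripper's body (76 mm by 85 mm) begins 54 mm behind the grasp point. The pads swing forward as they close: fully open they stand 13 mm farther back than shut.
Start: joints at [1.118, 0.423, 1.63, -0, 1.089, -0.019], TCP at [262.669, 567.107, 231.319] pointing down, gripper open.
Joint ranges: [-3, 3], [-0.9, 2.11], [0.09, 2.58], [-1.31, 4.45], [0.11, 2.69], [-2.54, 2.54]. Speed limits (rad/s): [2.39, 2.39, 3.01, 3.14, 3.14, 3.14].

## Interface

Orientations are given as a unit quaternion [x, y, z, w].
In Python, from cell import bot, imaging gives the robot as it stands.
- The arm moves only by the shell command python3 -m inch 'ROWS' [FORCE]. ROWS is a JSON object of lists of equal length, an entry for each row: "fingers": the opening, from -1 (shut) to 1 (fully open); "linear": the shift along the tool's x, y, z in cm, a list of three; "spin": the turn about the tool's z in rad. A call has exactly 10 rows; each row is the pose to reach, as a shift and turn from the pose commanded when the call began, along the tool's axes at that moment; what a row does not reach only later rows make up. A row lasts 1/12 s, in which the tool goes at most 41.7 mm and 7.16 degrees, less where a joint would pass 70% of its speed; a pose out of reach is approached as far as the arm can. A call with a gripper value outside its range is refused whole. The fingers move at their own pace and stop on an object; FORCE is the grip in N (left out, the last holds). Time passes only in rows, so rows that repeat a pose let the fingers close, or fill a call up. It gives the time, the measured TCP pose, the force, the opening and the grip force at its end, in the units of the state.
- bot.read_state(): the state, without advancing time (a new reading comes with each control period).
- imaging.camera(name): name is "side" or "top" or "wrist"; returns a dict with "img" (384x512x3 uint8, red, green, blue), "z_map" (384x512 float32, mm along the optical axis (not along the pixel's ray), 0 where there is no reading), "fx", "fy", "cx", "cy" (pixels), "position" and "orientation" of the camera in the world; the wrist camera has in their place "T_tool_cam" (4x4, takes a point from camera to tool coordinates, whose origin is the TCP and whose axes are the flange's). Camera axes: x right, y up, looking along -z (the intrinsics and any distortion apply to the point x, -y, -z); pixel columns grow to the right and rows downward; lengths in mm; the calibration is good to about 2 mm. A picture is of the moment at which its call begins: read the wrist's pose just before it.
- bot.sign_off(): hands the job in; it is judged then, once.
The state is a dict: "time_s": time; "q": joint angles; "qd": joint speeds; "joint_torque": joint torques, N m; "tcp_pos": TCP position; "tcp_rot": TCP orientation; "contact_force": force on the tool from outside, world axes, zero at the start; "ft_torque": the same for the moment, N m; "finger_gap": finger opening in mm; "grasp_force": force on a finger pad.
Only numpy, scipy, OpenCV 4.12 (cv2) and the standard library are available. Lean on these libraries where they do the work, as an engineer would, in place of code of your own. Each camera call takes 0.05 s, during which the arm holds its last target. There are 200 camera calls.

## Task

Move the recipe card from the wooden block to the raised metal stand: upright, fully down in the stand's slot, about centred, and let go of it. Then squeeze the red spring clip open, lift it off its rail, and hold it wide open from above around the card's top edge, roughly mid-width: the card's edge about two centimetres deep between the gaping jaws, clip parallel to the card and touching neither card nor stand. The program finishes while still holding the clip open like that; leave everything else on the table alone.

Things in the scene. Friction and masses are not known exactly. Their poses are not given: they have to be found in the camera images.
- card: Stiff recipe card: a yellow board 8 mm thick (its x), 110 mm wide (its y), 85 mm tall (its z), with a printed white sheet, green band and orange picture on both faces; 0.09 kg or so. Origin at the middle of its lower edge. At the start it stands in the wooden block's slot. Pinch it across its 8 mm thickness from above, near the top.
- card_top (a point): Middle of the card's top edge, 85 mm above the card's origin; axes as the card's.
- card_block: Fixed wooden block 70 (x) x 130 (y) x 40 mm with a slot 10.5 mm wide and 28 mm deep along its y axis, in which the card stands at the start (slot floor 12 mm above the block's origin). Origin at the centre of its underside on the table. (Beware: a tall can opener with a crank is fixed at the table's near right corner, about x 0.40, y -0.47; pass well above or clear of it.)
- stand: Fixed metal stand: dark foot 120 (x) x 110 (y) x 10 mm, narrow stem, and on top a channel 90 mm long along its y. Slot 11 mm wide (x), 20 mm deep, floor 50 mm above the table; flared lips above it open to about 18 mm and end 79 mm above the table. The ends are open: the centred card sticks out 10 mm at each. Origin at the centre of the underside.
- stand_slot (a point): Centre of the stand's slot floor, 50 mm above the stand's origin: the card's origin belongs here, card y axis along the slot (either way round). Axes as the stand's.
- clip_rail: Fixed clip rail: black foot 110 (x) x 90 (y) x 12 mm with an upright aluminium plate 5 mm thick (x), 70 mm long (y), its top edge 75 mm above the table. The clip sits on this plate at the start. Origin at the centre of the underside.
- clip: Red spring clip, about 0.06 kg, 30 mm wide along its pin (its y); two handles reach 42 mm up from the pin, two jaws hang 48 mm down. Origin on the pin; x is the direction in which the handles are squeezed and the jaws spread, z up. At the start its 6 mm radius pin body sits on the rail's top edge and the jaws bite the plate. Let go, the jaws snap shut.
- clip_grip (a point): Point between the handles, 32 mm above the pin, where to squeeze (along x); axes as the clip's. The handles' upper ends start 50 mm apart over their outsides; squeezed, they stop at 26 mm, their outsides then flat, parallel and vertical, flush with flat fingers. It takes 5 N on each handle to start, 9 N to reach the stop; a grip of 20 to 40 N does no harm.
- clip_tips (a point): Point midway between the jaw ends, 48 mm below the pin; axes as the clip's. At the stop the jaws gape 33 mm at their ends and 24 mm at the top of their pads, 32 mm below the pin.
- clip_jaw (a joint): Opening angle of each jaw in rad (both move alike): 0 while biting the 5 mm rail, -0.05 shut on nothing, 0.30 fully open at the stop.
- ramekin: Bystander: cream-coloured ramekin of salt, 66 mm wide, 38 mm tall; origin under its centre.
- small_tin: Bystander: low tin with a green label, 75 mm wide, 58 mm tall; origin under its centre.
- timer: Bystander: red kitchen timer, 67 mm wide, 54 mm tall; origin under its centre.
- red_bottle: Bystander: red squeeze bottle with a white nozzle, 59 mm wide, 211 mm tall; origin under its centre.
- spoon: Bystander: steel tasting spoon lying flat, 188 x 39 x 16 mm; origin under its centre.
There are look-alikes about, which are no part of the job. There is more than one size of the clip; the job needs the middle-sized. There is more than one size of the card; the job needs the larger.

How it is judged:
By the outcome, as a careful person would: the job done as asked, in the order asked, and still so for the second after the job is handed in, while the arm keeps its last pose, push and grip.
It also fails if it takes over 50 s, if anything falls off the work surface, if the arm or the gripper's body presses on something with over 40 N, if the wrist force passes 120 N, or if a joint passes its speed limit or range.

## Working session

There is one attempt and no reset: what is moved stays moved. The work goes in short steps, Python scripts to look and compute and a shell command to move; the robot and the scene stay as the last step left them, time stands still between calls to the robot, and variables do not carry over. Pictures are saved under pics/ and viewed, at most 10 in all, crops included, and the job is handed in when it is done.

```bash
ls; mkdir -p pics
python3 - <<'E'
from cell import bot, imaging
import cv2,pickle,numpy as np
s=bot.read_state();print({k:np.round(v,3).tolist() if not isinstance(v,float) else v for k,v in s.items()});print(bot.grip_point_offset)
o={}
for n in("top","side"):
    c=imaging.camera(n);o[n]=c
    print(n,{k:v for k,v in c.items() if k not in("img","z_map")}, (c["z_map"]>0).mean())
pickle.dump(o,open("v0.pkl","wb"))
a=np.vstack([o["top"]["img"],o["side"]["img"]])[:,:,::-1]
cv2.imwrite("pics/top0.png",cv2.resize(o["top"]["img"][:,:,::-1],(800,600)));cv2.imwrite("pics/side0.png",cv2.resize(o["side"]["img"][:,:,::-1],(800,600)))
E
```

```text
pics
{'time_s': 0.0, 'q': [1.118, 0.424, 1.631, -0.0, 1.089, -0.019], 'qd': [-0.0, 0.0, 0.001, -0.0, -0.001, 0.001], 'joint_torque': [0.001, -55.737, -28.175, 0.0, 0.007, -0.0], 'tcp_pos': [262.418, 566.628, 230.537], 'tcp_rot': [0.215, 0.977, -0.001, -0.0], 'contact_force': [-0.023, -0.754, 0.023], 'ft_torque': [-0.034, -0.01, 0.053], 'grasp_force': 0.0, 'finger_gap': 85.16946038449416}
18.700000000000003
top {'fx': 391.4307895275244, 'fy': 391.4307895275244, 'cx': 253.16383831884792, 'cy': 191.1405433234402, 'position': array([ 336.6557534 ,   76.19497861, 1337.63477975]), 'orientation': array([-0.07776091,  0.07844157,  0.72521213, -0.67960836])} 0.9962209065755209
side {'fx': 377.0450241543751, 'fy': 377.0450241543751, 'cx': 251.30763411739318, 'cy': 188.4238881546288, 'position': array([ 360.27780562, -707.8174048 ,  803.65155472]), 'orientation': array([ 0.39981279, -0.06650439, -0.14456569,  0.90267805])} 0.9307607014973959
```

View pics/top0.png

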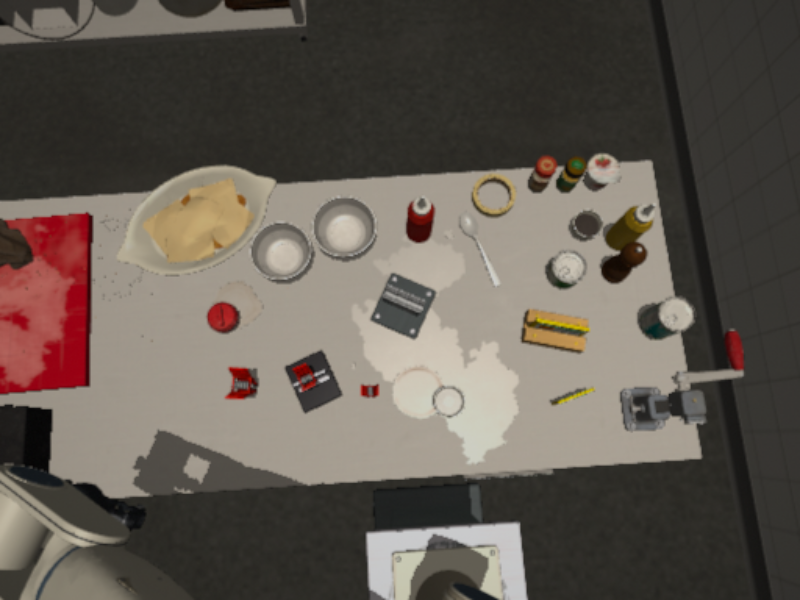

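View pics/side0.png

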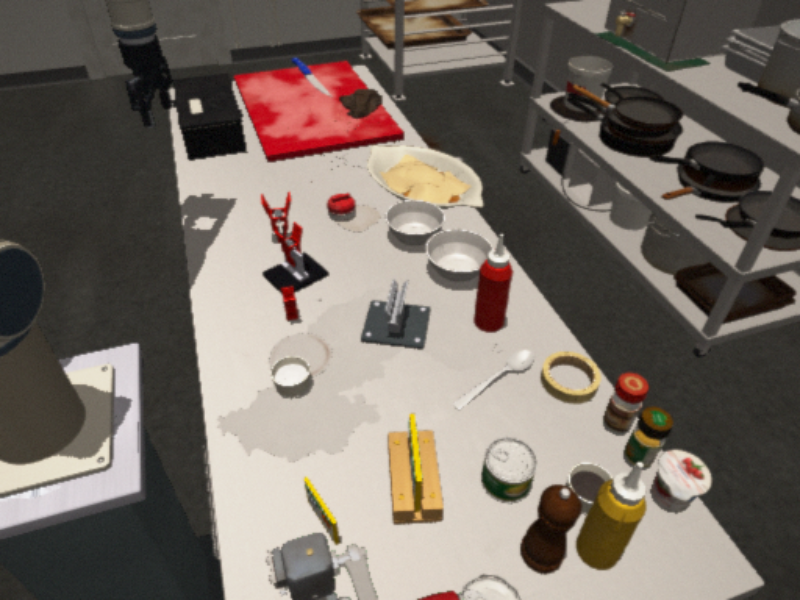

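The top view shows the card in its block at (557,323), the stand at (403,305), the clip on its rail at (313,378), and the look-alike clips at (242,383) and (370,390). A small loose card is at (573,396). The side view agrees.

```bash
cat > h.py <<'E'
import numpy as np,cv2
from scipy.spatial.transform import Rotation as R
def world(c,T=None):
    h,w=c["z_map"].shape;u,v=np.meshgrid(np.arange(w),np.arange(h));z=c["z_map"]
    P=np.stack([(u-c["cx"])/c["fx"]*z,-(v-c["cy"])/c["fy"]*z,-z],-1)
    if T is None: return P@R.from_quat(c["orientation"]).as_matrix().T+c["position"]
    return P@T[:3,:3].T+T[:3,3]
def wristT(s,c):
    T=np.eye(4);T[:3,:3]=R.from_quat(s["tcp_rot"]).as_matrix();T[:3,3]=s["tcp_pos"];return T@c["T_tool_cam"]
def rect(p): # oriented footprint
    (c,sz,a)=cv2.minAreaRect(p[:,:2].astype(np.float32));return np.round(c,1),np.round(sz,1),round(a,1)
E
python3 - <<'E'
import pickle;from h import *
o=pickle.load(open("v0.pkl","rb"))
for n in("top","side"):
    c=o[n];W=world(c);hsv=cv2.cvtColor(c["img"],cv2.COLOR_RGB2HSV);H,S,V=np.moveaxis(hsv.astype(int),-1,0);ok=c["z_map"]>0
    tab=ok&(V>150)&(S<50)&(abs(W[...,2])<20)
    print(n,"table z",np.median(W[tab][:,2]))
    if n=="top":
        for nm,(x,y) in dict(block=(557,323),stand=(403,305),rail=(313,378),bigclip=(242,383),small=(370,390),can=(665,315)).items(): print(nm,W[int(y/1.5625),int(x/1.5625)].round(0))
    for nm,m in dict(yellow=(H>22)&(H<34)&(S>150)&(V>90),red=((H<6)|(H>174))&(S>170)&(V>70),dark=(V<80)&(S<90)&(W[...,2]<40)&(W[...,2]>2),wood=(H>8)&(H<21)&(S>90)&(V>120)).items():
        m=(m&ok&(W[...,2]<240)&(W[...,2]>1)&(W[...,0]>330)&(W[...,0]<800)&(abs(W[...,1])<560)).astype(np.uint8)
        k,L,st,ce=cv2.connectedComponentsWithStats(m)
        for i in range(1,k):
            if st[i,4]>25:
                p=W[L==i];print(n,nm,st[i,4],ce[i].round(),rect(p),"z",np.percentile(p[:,2],[2,50,98]).round(0))
E
```

```text
top table z -0.27481659273212244
block [ 545. -261.   96.]
stand [607.  54.  76.]
rail [466. 245.  89.]
bigclip [465. 396.  71.]
small [438. 134.  40.]
can [ 545. -480.  106.]
top yellow 62 [406. 142.] (array([ 738.8, -436.9]), array([49.6, 29. ]), 35.5) z [131. 142. 152.]
top yellow 98 [359. 207.] (array([ 544.8, -278.9]), array([117.2,  23.5]), 75.7) z [ 37.  96. 101.]
top yellow 43 [367. 253.] (array([ 395.6, -290. ]), array([ 4.9, 77.2]), 16.7) z [31. 61. 66.]
top red 105 [269. 139.] (array([779.4,   5.2]), array([48.5, 33.3]), 86.9) z [130. 143. 156.]
top red 264 [142. 202.] (array([614.7, 444.6]), array([62.2, 59.8]), 87.7) z [34. 42. 55.]
top red 74 [193. 237.] (array([485. , 273.4]), array([38.5, 41.7]), 19.0) z [ 10.  98. 120.]
top red 166 [154. 245.] (array([462.4, 395.3]), array([38.8, 59.4]), 83.0) z [ 25.  83. 110.]
top red 36 [198. 246.] (array([452. , 253.6]), array([19.9, 28.4]), 22.7) z [ 47.  92. 119.]
top red 26 [233. 250.] (array([435.9, 144. ]), array([11.4, 18.7]), 84.7) z [28. 54. 67.]
top dark 195 [375. 145.] (array([ 773.4, -371.8]), array([52.2, 61.1]), 40.9
[... 1710 characters left out ...]
06.3,  90.4]), 22.6) z [ 4. 10. 31.]
side dark 97 [289. 176.] (array([762.8, 129.8]), array([25.8, 86. ]), 50.4) z [ 9. 30. 39.]
side dark 737 [253. 209.] (array([620. ,  47.2]), array([108.5, 115.3]), 62.0) z [ 4.  8. 26.]
side dark 251 [375. 310.] (array([ 773.8, -365.9]), array([47.2, 39. ]), 37.7) z [19. 23. 26.]
side dark 38 [332. 316.] (array([ 673.8, -348.7]), array([ 7.9, 39.6]), 88.8) z [ 5. 17. 26.]
side wood 184 [255. 117.] (array([776.7, 495.2]), array([ 46.4, 129.8]), 0.7) z [ 7. 21. 35.]
side wood 662 [256. 302.] (array([ 520.5, -269. ]), array([130.1,  29.8]), 75.2) z [31. 38. 41.]
side wood 572 [274. 304.] (array([ 560.5, -283. ]), array([131.3,  40.2]), 67.2) z [10. 38. 41.]
```

```bash
cat >> h.py <<'E'
def plan(s,pos,ang): # tool-frame shift (cm), spin for target pos, tool-y angle deg (mod 180)
    M=R.from_quat(s["tcp_rot"]).as_matrix();d=M.T@(np.array(pos)-s["tcp_pos"])/10
    y=np.degrees(np.arctan2(M[1,1],M[0,1]));sp=(y-ang+90)%180-90
    return "lin cm",d.round(2).tolist(),"spin",round(float(np.radians(sp)),4),"norm",round(float(np.linalg.norm(d)),1),"tool y",round(float(y),2)
E
python3 - <<'E'
from h import *
from cell import bot,imaging
s=bot.read_state();c=imaging.camera("wrist");print(c["T_tool_cam"].round(3),c["fx"],c["cx"],c["cy"])
print(plan(s,(470,250,260),22))
E
```

```text
[[ 1.00000e-03  9.59000e-01  2.83000e-01  7.15860e+01]
 [ 1.00000e+00 -0.00000e+00 -1.00000e-03 -8.90000e-02]
 [-1.00000e-03  2.83000e-01 -9.59000e-01 -1.43265e+02]
 [ 0.00000e+00  0.00000e+00  0.00000e+00  1.00000e+00]] 312.04293754617385 257.78446268778606 189.78865997186438
('lin cm', [-32.14, -20.01, -2.91], 'spin', 0.753, 'norm', 38.0, 'tool y', 65.15)
```

```bash
python3 -m inch '{"fingers":[1,1,1,1,1,1,1,1,1,1],"linear":[[-3.2,-2,-0.3],[-7,-4.4,-0.6],[-11,-6.8,-1],[-14.5,-9,-1.3],[-18,-11.2,-1.6],[-21.5,-13.4,-2],[-25,-15.6,-2.3],[-28.5,-17.7,-2.6],[-31,-19.3,-2.8],[-32.1,-20,-2.9]],"spin":[0.08,0.16,0.24,0.32,0.4,0.48,0.56,0.64,0.72,0.753]}'
python3 - <<'E'
from h import *
import pickle
from cell import bot,imaging
s=bot.read_state();c=imaging.camera("wrist");pickle.dump((s,c),open("clip.pkl","wb"))
cv2.imwrite("pics/w1.png",cv2.resize(c["img"][:,:,::-1],(800,600)))
print(plan(s,(615,50,260),-28))
E
```

```text
time_s: 0.98
tcp_pos: [471.9, 247.2, 260.7]
tcp_rot: [0.562, 0.827, -0.0, 0.001]
contact_force: [0.2, 0.6, -0.9]
finger_gap: 85.6
grasp_force: 0.0
('lin cm', [-23.6, 6.04, 0.1], 'spin', 0.8658, 'norm', 24.4, 'tool y', 21.61)
```

View pics/w1.png

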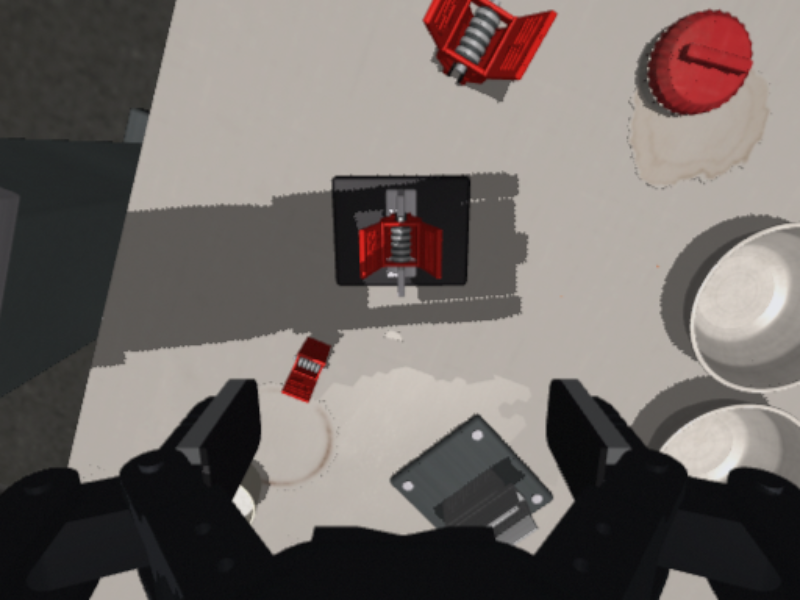

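Wrist view: the mid-sized clip is at (400,245) on its black rail foot (332–470, 177–285), square to the tool. The stand is at the lower right.

```bash
python3 -m inch '{"fingers":[1,1,1,1,1,1,1,1,1,1],"linear":[[-2.4,0.6,0],[-5.5,1.4,0],[-8.5,2.2,0],[-11.5,2.9,0],[-14.5,3.7,0],[-17.5,4.5,0],[-20,5.1,0],[-22,5.6,0],[-23.6,6,0],[-23.6,6,0]],"spin":[0.09,0.19,0.29,0.39,0.49,0.59,0.69,0.79,0.86,0.866]}'
python3 - <<'E'
from h import *
import pickle
from cell import bot,imaging
s=bot.read_state();c=imaging.camera("wrist");pickle.dump((s,c),open("stand.pkl","wb"))
cv2.imwrite("pics/w2.png",cv2.resize(c["img"][:,:,::-1],(800,600)))
print(plan(s,(543,-290,260),-15))
for f in("clip","stand"):
    s,c=pickle.load(open(f+".pkl","rb"));W=world(c,wristT(s,c));hsv=cv2.cvtColor(c["img"],cv2.COLOR_RGB2HSV);H,S,V=np.moveaxis(hsv.astype(int),-1,0);ok=c["z_map"]>0;Z=W[...,2]
    tab=ok&(abs(Z)<6);print(f,"table",np.median(Z[tab]))
    ctr=(466,255) if f=="clip" else (620,49)
    near=ok&(np.hypot(W[...,0]-ctr[0],W[...,1]-ctr[1])<90)
    m=near&(Z>6)&(Z<16)&(V<90);print("foot",rect(W[m]),np.median(Z[m]))
    if f=="clip":
        red=near&((H<6)|(H>174))&(S>150)&(Z>20)
        print("clip all",rect(W[red]),np.percentile(Z[red],[2,98]))
        for z0 in (108,112):
            t=red&(Z>z0);print("handles",rect(W[t]),t.sum())
        g=near&(S<60)&(Z>62)&(Z<80);print("plate",rect(W[g]),np.percentile(Z[g],[5,95]))
    else:
        t=near&(Z>60);print("channel",rect(W[t]),np.percentile(Z[t],[5,50,98]),t.sum())
        t=near&(Z>74)&(Z<84);print("lips",rect(W[t]),t.sum())
        t=near&(Z>45)&(Z<56);print("floor",rect(W[t]),t.sum())
E
```

```text
time_s: 1.87
tcp_pos: [615.2, 53.1, 259.8]
tcp_rot: [0.856, 0.516, 0.0, 0.0]
contact_force: [0.3, 0.5, -0.0]
finger_gap: 85.1
grasp_force: 0.0
('lin cm', [-33.71, 9.64, -0.01], 'spin', -0.2241, 'norm', 35.1, 'tool y', -27.84)
clip table 0.4223943235667207
foot (array([466.8, 256.1]), array([110.3,  89.4]), 21.7) 12.326243814594307
clip all (array([465.3, 260.1]), array([49.1, 29.8]), 21.8) [ 56.72602706 119.13952245]
handles (array([465.3, 260. ]), array([49.1, 29.7]), 22.0) 507
handles (array([465.4, 260. ]), array([49.1, 29.7]), 22.1) 403
plate (array([461.3, 254.2]), array([16.1, 69.5]), 21.6) [73.45703736 76.81202083]
stand table 0.4462461643779534
foot (array([621.8,  50.9]), array([108.4, 119.9]), 62.2) 10.346354521438286
channel (array([618.2,  56. ]), array([ 91.8, 140.7]), 33.6) [279.90878924 330.98611471 353.9357123 ] 39917
lips (array([621.8,  50.2]), array([90.2, 30.1]), 61.8) 1094
floor (array([619.7,  52.1]), array([89.6, 19.6]), 60.0) 779
```

View pics/w2.png

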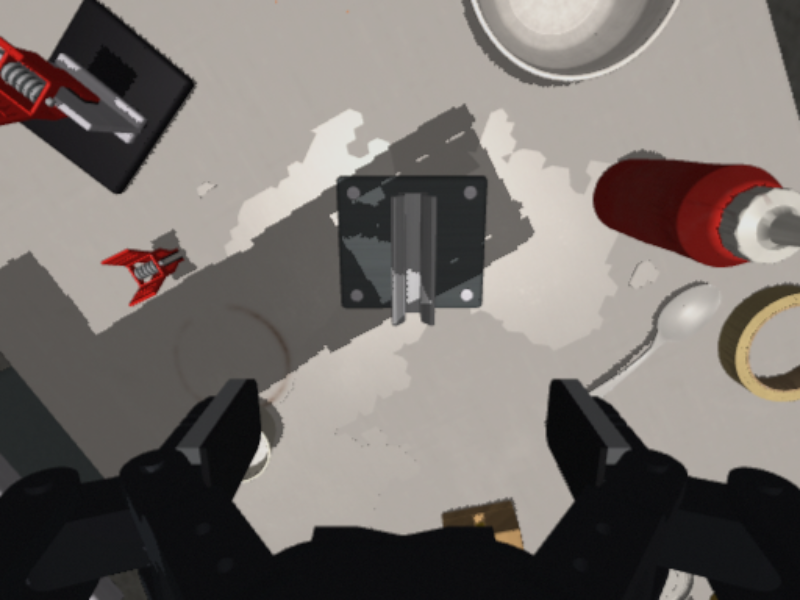

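The stand is centred under the tool at (412,245), slot axis vertical in the image; its sizes match (foot 120x110, channel 90 long). On to the card.

```bash
python3 -m inch '{"fingers":[1,1,1,1,1,1,1,1,1,1],"linear":[[-3,0.9,0],[-7,2,0],[-11,3.1,0],[-15,4.3,0],[-19,5.4,0],[-23,6.6,0],[-27,7.7,0],[-30.5,8.7,0],[-32.3,9.2,0],[-32.3,9.2,0]],"spin":[-0.02,-0.05,-0.08,-0.11,-0.14,-0.17,-0.19,-0.21,-0.224,-0.224]}'
cat > card.py <<'E'
from h import *
import pickle,sys
from cell import bot,imaging
s=bot.read_state();c=imaging.camera("wrist");pickle.dump((s,c),open("card.pkl","wb"))
cv2.imwrite("pics/w3.png",cv2.resize(c["img"][:,:,::-1],(800,600)))
W=world(c,wristT(s,c));H,S,V=np.moveaxis(cv2.cvtColor(c["img"],cv2.COLOR_RGB2HSV).astype(int),-1,0);Z=W[...,2]
near=(c["z_map"]>0)&(np.hypot(W[...,0]-543,W[...,1]+276)<90)
print("table",np.median(Z[(c["z_map"]>0)&(abs(Z)<6)]))
t=near&(Z>85)&(Z<110)&(H>20)&(H<36)&(S>120);print("card",rect(W[t]),np.percentile(Z[t],[5,50,95]),t.sum())
t=t&(Z>94);print("top",rect(W[t]))
t=near&(Z>35)&(Z<46);print("block",rect(W[t]))
E
python3 card.py
```

```text
time_s: 2.75
tcp_pos: [544.8, -276.4, 260.1]
tcp_rot: [0.792, 0.61, -0.0, 0.0]
contact_force: [0.3, -0.1, -0.1]
finger_gap: 85.4
grasp_force: 0.0
table 0.3718726125481169
card (array([ 540.2, -273.3]), array([110.1,   7.8]), 75.3) [95.72502661 97.32415447 98.55225352] 845
top (array([ 540.3, -273.6]), array([109.5,   7.8]), 75.6)
block (array([ 539.9, -273.7]), array([129.7,  70.2]), 75.4)
```

View pics/w3.png

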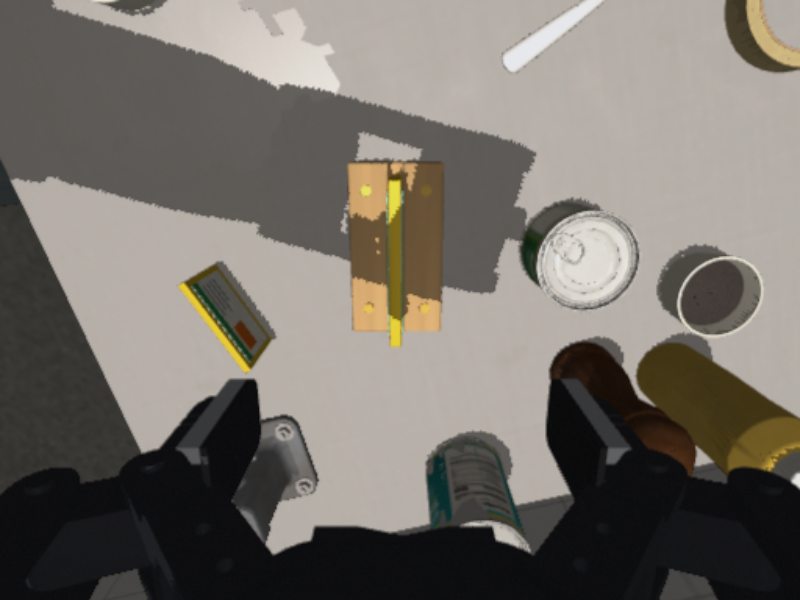

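Wrist view: the card is at (396,262) standing in the block, with clear room for the fingers on both sides. I'll descend and grip it.

Run:
```python
from h import *
from cell import bot
print(plan(bot.read_state(),(540.2,-273.5,66),-14.5))
```

```text
('lin cm', [-0.04, -0.5, 19.41], 'spin', -0.0049, 'norm', 19.4, 'tool y', -14.78)
```

```bash
python3 -m inch '{"fingers":[1,1,1,1,1,1,1,1,1,1],"linear":[[0,-0.5,2],[0,-0.5,5],[0,-0.5,8],[0,-0.5,11],[0,-0.5,13.5],[0,-0.5,15.5],[0,-0.5,17.2],[0,-0.5,18.5],[0,-0.5,19.2],[0,-0.5,19.4]],"spin":[-0.005,-0.005,-0.005,-0.005,-0.005,-0.005,-0.005,-0.005,-0.005,-0.005]}'
python3 -m inch '{"fingers":[-0.2,-0.5,-0.8,-1,-1,-1,-1,-1,-1,-1],"linear":[[0,0,0],[0,0,0],[0,0,0],[0,0,0],[0,0,0],[0,0,0],[0,0,0],[0,0,0],[0,0,0],[0,0,0]],"spin":[0,0,0,0,0,0,0,0,0,0]}' 40
```

```text
time_s: 3.63
tcp_pos: [540.7, -271.6, 65.3]
tcp_rot: [0.79, 0.613, -0.0, -0.001]
contact_force: [0.1, -0.5, 0.0]
finger_gap: 85.5
grasp_force: 0.0
time_s: 4.47
tcp_pos: [541.0, -273.4, 66.8]
tcp_rot: [0.791, 0.612, 0.0, 0.0]
contact_force: [-1.2, 0.8, 5.8]
finger_gap: 7.3
grasp_force: 39.8
```

```bash
python3 -m inch '{"fingers":[-1,-1,-1,-1,-1,-1,-1,-1,-1,-1],"linear":[[0,0,-0.5],[0,0,-1.5],[0,0,-3],[0,0,-4.5],[0,0,-6.3],[0,0,-8.1],[0,0,-9.8],[0,0,-11.3],[0,0,-12.3],[0,0,-12.5]],"spin":[0,0,0,0,0,0,0,0,0,0]}'
python3 - <<'E'
from h import *
import pickle
from cell import bot,imaging
s=bot.read_state();c=imaging.camera("wrist");W=world(c,wristT(s,c));H,S,V=np.moveaxis(cv2.cvtColor(c["img"],cv2.COLOR_RGB2HSV).astype(int),-1,0)
M=R.from_quat(s["tcp_rot"]).as_matrix();L=(W-s["tcp_pos"])@M
t=(c["z_map"]>0)&(H>20)&(H<36)&(S>110)&(abs(L[...,1])<20)&(abs(L[...,0])<75)&(L[...,2]>-45)&(L[...,2]<70)
p=L[t];print(t.sum(),p.min(0).round(1),p.max(0).round(1),np.median(p,0).round(1))
e=p[p[:,2]<p[:,2].min()+12];print("top band",e.min(0).round(1),e.max(0).round(1)); pc=np.polyfit(e[:,0],e[:,1],1);print(pc)
print(plan(s,(621.8,50.4,192),-28.1))
cv2.imwrite("pics/w4.png",cv2.resize(c["img"][:,:,::-1],(800,600)))
E
```

```text
time_s: 5.3
tcp_pos: [541.8, -273.7, 193.8]
tcp_rot: [0.791, 0.612, 0.001, 0.002]
contact_force: [1.1, -0.4, -0.6]
finger_gap: 7.6
grasp_force: 38.9
4105 [-31.5  -3.4 -38.8] [54.7  5.3 50.5] [ 21.7   0.7 -30.6]
top band [-31.5  -3.4 -38.8] [ 54.6   4.8 -26.8]
[-0.0007021  0.6033021]
('lin cm', [33.38, -0.37, 0.15], 'spin', 0.2374, 'norm', 33.4, 'tool y', -14.5)
```

View pics/w4.png

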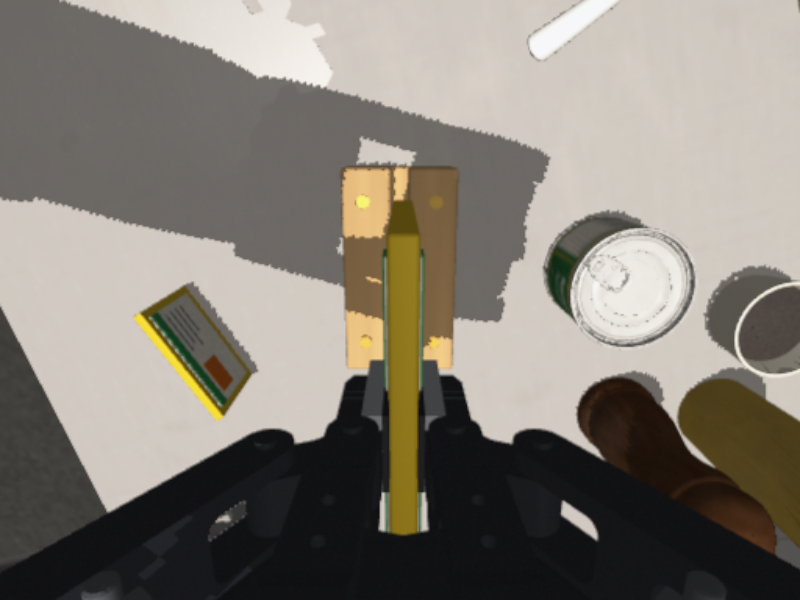

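The card is held upright and centred between the pads (x +54.7 edge → centred; y about 0.6). I'll carry it over the stand.

```bash
python3 -m inch '{"fingers":[-1,-1,-1,-1,-1,-1,-1,-1,-1,-1],"linear":[[1.5,0,0],[5,-0.1,0],[9,-0.1,0],[13,-0.1,0],[17,-0.2,0],[21,-0.2,0],[25,-0.3,0],[29,-0.3,0],[32,-0.4,0],[33.4,-0.4,0]],"spin":[0.02,0.04,0.07,0.1,0.13,0.16,0.19,0.21,0.23,0.237]}'
cat > st.py <<'E'
from h import *
from cell import bot,imaging
s=bot.read_state();c=imaging.camera("wrist");W=world(c,wristT(s,c));Z=W[...,2]
M=R.from_quat(s["tcp_rot"]).as_matrix();L=(W-s["tcp_pos"])@M
ok=c["z_map"]>0;n=ok&(np.hypot(W[...,0]-621.8,W[...,1]-50.4)<75)
t=n&(Z>72)&(Z<85);print("lips world",rect(W[t]),"tool",rect(L[t]),t.sum())
t=n&(Z>6)&(Z<16);print("foot",rect(W[t]))
H,S,V=np.moveaxis(cv2.cvtColor(c["img"],cv2.COLOR_RGB2HSV).astype(int),-1,0)
t=ok&(H>20)&(H<36)&(S>110)&(abs(L[...,1])<20)&(abs(L[...,0])<75)&(L[...,2]>-45)&(L[...,2]<-20);print("card tool",rect(L[t]))
print(plan(s,(621.8,50.4,104.5),-28.1),s["tcp_pos"].round(1) if hasattr(s["tcp_pos"],"round") else s["tcp_pos"])
E
python3 st.py
```

```text
time_s: 6.18
tcp_pos: [620.5, 55.1, 190.1]
tcp_rot: [0.857, 0.515, -0.0, -0.001]
contact_force: [-0.5, -0.6, -0.9]
finger_gap: 7.2
grasp_force: 38.9
lips world (array([623.6,  53.7]), array([82. , 30.3]), 62.4) tool (array([0.3, 3.6]), array([30.3, 82. ]), 89.6) 972
foot (array([621.6,  50.4]), array([110., 120.]), 62.3)
card tool (array([11.6,  0.7]), array([ 8.2, 86.2]), 89.9)
('lin cm', [-0.35, 0.35, 8.56], 'spin', 0.0023, 'norm', 8.6, 'tool y', -27.97) [620.5  55.1 190.1]
```

```bash
python3 -m inch '{"fingers":[-1,-1,-1,-1,-1,-1,-1,-1,-1,-1],"linear":[[-0.35,0.32,0.3],[-0.35,0.32,1],[-0.35,0.32,2],[-0.35,0.32,3],[-0.35,0.32,3.8],[-0.35,0.32,4.4],[-0.35,0.32,4.8],[-0.35,0.32,5],[-0.35,0.32,5],[-0.35,0.32,5]],"spin":[0,0.002,0.002,0.002,0.002,0.002,0.002,0.002,0.002,0.002]}';python3 st.py
```

```text
time_s: 7.07
tcp_pos: [622.0, 46.6, 141.5]
tcp_rot: [0.858, 0.514, 0.0, 0.0]
contact_force: [0.0, -0.4, -0.4]
finger_gap: 7.8
grasp_force: 38.9
lips world (array([626.1,  58.4]), array([71.4, 30.3]), 62.6) tool (array([12.3, -2. ]), array([30.3, 71.4]), 89.2) 1760
foot (array([621.9,  50.6]), array([109., 120.]), 62.1)
card tool (array([11.9,  0.7]), array([ 8.2, 85.8]), 89.9)
('lin cm', [0.33, -0.2, 3.7], 'spin', -0.0016, 'norm', 3.7, 'tool y', -28.19) [622.   46.6 141.5]
```

```bash
python3 -m inch '{"fingers":[-1,-1,-1,-1,-1,-1,-1,-1,-1,-1],"linear":[[0.33,-0.26,0],[0.33,-0.26,0],[0.33,-0.26,0.2],[0.33,-0.26,0.4],[0.33,-0.26,0.6],[0.33,-0.26,0.8],[0.33,-0.26,0.8],[0.33,-0.26,0.8],[0.33,-0.26,0.8],[0.33,-0.26,0.8]],"spin":[-0.002,-0.002,-0.002,-0.002,-0.002,-0.002,-0.002,-0.002,-0.002,-0.002]}';python3 st.py
```

```text
time_s: 7.95
tcp_pos: [621.1, 50.7, 133.4]
tcp_rot: [0.858, 0.514, 0.0, 0.0]
contact_force: [0.1, 0.1, -1.2]
finger_gap: 7.3
grasp_force: 39.0
lips world (array([629.9,  65.6]), array([74.7, 30.3]), 62.2) tool (array([17.3,  0.7]), array([30.3, 74.7]), 89.8) 1788
foot (array([621.8,  50.4]), array([109.6, 120.1]), 62.4)
card tool (array([12. ,  0.8]), array([ 8.2, 85.5]), 89.8)
('lin cm', [0.01, 0.07, 2.89], 'spin', 0.0004, 'norm', 2.9, 'tool y', -28.08) [621.1  50.7 133.4]
```

Card and lips now coincide in the tool frame (y 0.7 against 0.8). I'll lower it slowly.

```bash
python3 -m inch '{"fingers":[-1,-1,-1,-1,-1,-1,-1,-1,-1,-1],"linear":[[0,0,0.3],[0,0,0.6],[0,0,1],[0,0,1.4],[0,0,1.8],[0,0,2.1],[0,0,2.4],[0,0,2.6],[0,0,2.7],[0,0,2.7]],"spin":[0,0,0,0,0,0,0,0,0,0]}'
python3 -m inch '{"fingers":[-1,-1,-1,-1,-1,-1,-1,-1,-1,-1],"linear":[[0,0,0],[0,0,0.05],[0,0,0.1],[0,0,0.15],[0,0,0.2],[0,0,0.25],[0,0,0.25],[0,0,0.25],[0,0,0.25],[0,0,0.25]],"spin":[0,0,0,0,0,0,0,0,0,0]}'
```

```text
time_s: 8.83
tcp_pos: [620.9, 50.7, 106.0]
tcp_rot: [0.858, 0.514, -0.0, -0.0]
contact_force: [0.5, 0.5, -1.2]
finger_gap: 7.2
grasp_force: 39.0
time_s: 9.67
tcp_pos: [621.3, 50.7, 104.8]
tcp_rot: [0.858, 0.514, 0.0, 0.0]
contact_force: [-2.7, -0.7, 6.7]
finger_gap: 7.4
grasp_force: 40.1
```

```bash
python3 -m inch '{"fingers":[-0.6,-0.2,0.2,0.6,1,1,1,1,1,1],"linear":[[0,0,0],[0,0,0],[0,0,0],[0,0,0],[0,0,0],[0,0,0],[0,0,-0.5],[0,0,-1.5],[0,0,-3],[0,0,-5]],"spin":[0,0,0,0,0,0,0,0,0,0]}'
python3 -m inch '{"fingers":[1,1,1,1,1,1,1,1,1,1],"linear":[[0,0,-2],[0,0,-4],[0,0,-6],[0,0,-8],[0,0,-9.5],[0,0,-10.5],[0,0,-11],[0,0,-11],[0,0,-11],[0,0,-11]],"spin":[0,0,0,0,0,0,0,0,0,0]}'
cat > chk.py <<'E'
from h import *
from cell import bot,imaging
import sys
s=bot.read_state();c=imaging.camera("wrist");W=world(c,wristT(s,c));Z=W[...,2]
H,S,V=np.moveaxis(cv2.cvtColor(c["img"],cv2.COLOR_RGB2HSV).astype(int),-1,0)
n=(c["z_map"]>0)&(np.hypot(W[...,0]-621.8,W[...,1]-50.4)<80)
t=n&(Z>115)&(Z<150)&(H>20)&(H<36)&(S>110);print("card top",rect(W[t]),np.percentile(Z[t],[5,50,95]).round(1),t.sum())
t&=Z>np.median(Z[t])-1.5;print("  upper",rect(W[t]))
t=n&(Z>72)&(Z<85);print("lips",rect(W[t]));t=n&(Z>6)&(Z<16);print("foot",rect(W[t]))
cv2.imwrite("pics/w5.png",cv2.resize(c["img"][:,:,::-1],(800,600)))
print("to clip",plan(s,(465.3,260,190),22))
E
python3 chk.py
```

```text
time_s: 10.5
tcp_pos: [620.3, 50.7, 154.0]
tcp_rot: [0.858, 0.514, -0.001, -0.0]
contact_force: [1.0, 1.2, 0.1]
finger_gap: 85.4
grasp_force: 0.0
time_s: 11.33
tcp_pos: [620.4, 50.7, 262.7]
tcp_rot: [0.858, 0.514, -0.001, -0.0]
contact_force: [-0.7, -0.5, -1.0]
finger_gap: 85.4
grasp_force: 0.0
card top (array([621.5,  51. ]), array([109.2,   8. ]), 61.8) [133.9 135.4 136.5] 1016
  upper (array([621.2,  50.8]), array([108.7,   7.7]), 61.8)
lips (array([624. ,  54.8]), array([100.1,  30.2]), 62.4)
foot (array([621.6,  50.5]), array([109.9, 120. ]), 62.4)
to clip ('lin cm', [11.18, -23.52, 7.3], 'spin', -0.874, 'norm', 27.0, 'tool y', -28.08)
```

View pics/w5.png

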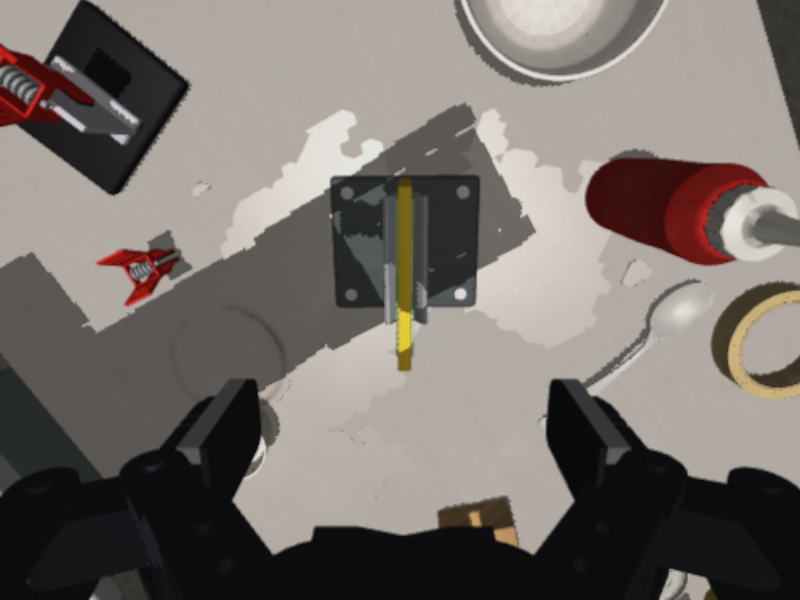

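The card stands upright, centred in the slot (top at 135 mm, centre within 1 mm, angle 61.8°). Now for the clip.

```bash
python3 -m inch '{"fingers":[1,1,1,1,1,1,1,1,1,1],"linear":[[1.1,-2.3,0],[2.5,-5,0],[4,-8.2,0],[5.5,-11.5,0.5],[7,-14.7,1],[8.4,-17.7,1.8],[9.5,-20,2.6],[10.4,-22,3.3],[11,-23.1,4],[11.2,-23.5,4.3]],"spin":[-0.08,-0.17,-0.27,-0.37,-0.47,-0.57,-0.67,-0.77,-0.86,-0.874]}'
cat > clip.py <<'E'
from h import *
from cell import bot,imaging
s=bot.read_state();c=imaging.camera("wrist");W=world(c,wristT(s,c));Z=W[...,2]
H,S,V=np.moveaxis(cv2.cvtColor(c["img"],cv2.COLOR_RGB2HSV).astype(int),-1,0)
n=(c["z_map"]>0)&(np.hypot(W[...,0]-465.3,W[...,1]-260)<60)
red=n&((H<6)|(H>174))&(S>150)&(Z>70);print("clip",rect(W[red]),np.percentile(Z[red],[2,98]).round(1));t=red&(Z>108);print("handles",rect(W[t]))
t=n&(Z>6)&(Z<16)&(V<90);print("foot",rect(W[t]))
print(plan(s,(465.3,260,94.5),22))
E
sleep 0;python3 -m inch '{"fingers":[1,1,1,1,1,1,1,1,1,1],"linear":[[0,0,0],[0,0,0],[0,0,0],[0,0,0],[0,0,0],[0,0,0],[0,0,0],[0,0,0],[0,0,0],[0,0,0]],"spin":[0,0,0,0,0,0,0,0,0,0]}'
python3 clip.py
```

```text
time_s: 12.22
tcp_pos: [464.4, 261.1, 219.2]
tcp_rot: [0.557, 0.831, -0.001, -0.001]
contact_force: [0.2, -0.7, -0.5]
finger_gap: 85.4
grasp_force: 0.0
time_s: 13.05
tcp_pos: [466.4, 260.1, 220.8]
tcp_rot: [0.559, 0.829, 0.0, 0.0]
contact_force: [-0.4, 0.0, 0.8]
finger_gap: 85.3
grasp_force: 0.0
clip (array([465.3, 260.1]), array([49., 30.]), 21.5) [ 74.7 119.1]
handles (array([465.3, 260. ]), array([49. , 29.7]), 21.8)
foot (array([466.6, 256.7]), array([109.9,  89.2]), 21.9)
('lin cm', [0.03, -0.11, 12.63], 'spin', -0.0001, 'norm', 12.6, 'tool y', 22.0)
```

```bash
python3 -m inch '{"fingers":[1,1,1,1,1,1,1,1,1,1],"linear":[[0,-0.16,1.5],[0,-0.16,3.5],[0,-0.16,5.5],[0,-0.16,7.5],[0,-0.16,9.2],[0,-0.16,10.6],[0,-0.16,11.6],[0,-0.16,12.3],[0,-0.16,12.6],[0,-0.16,12.6]],"spin":[0,0,0,0,0,0,0,0,0,0]}'
python3 -m inch '{"fingers":[0.7,0.4,0.2,0,-0.2,-0.4,-0.6,-0.8,-1,-1],"linear":[[0,0,0],[0,0,0],[0,0,0],[0,0,0],[0,0,0],[0,0,0],[0,0,0],[0,0,0],[0,0,0],[0,0,0]],"spin":[0,0,0,0,0,0,0,0,0,0]}' 35
python3 - <<'E'
from h import *
from cell import bot,imaging
c=imaging.camera("side");W=world(c);H,S,V=np.moveaxis(cv2.cvtColor(c["img"],cv2.COLOR_RGB2HSV).astype(int),-1,0)
cv2.imwrite("pics/s6.png",cv2.resize(c["img"][100:240,120:320,::-1],(800,560),interpolation=cv2.INTER_CUBIC))
E
```

```text
time_s: 13.93
tcp_pos: [464.8, 259.5, 94.5]
tcp_rot: [0.559, 0.829, -0.0, -0.0]
contact_force: [-0.0, -0.1, -0.0]
finger_gap: 85.5
grasp_force: 0.0
time_s: 14.77
tcp_pos: [465.6, 260.1, 97.4]
tcp_rot: [0.559, 0.829, 0.001, 0.0]
contact_force: [-5.5, -2.3, 23.1]
finger_gap: 24.7
grasp_force: 33.3
```

View pics/s6.png

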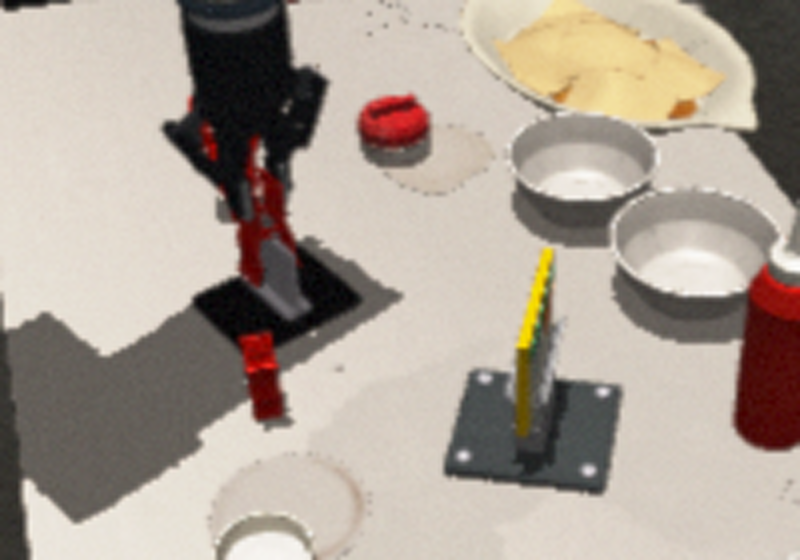

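The handles are squeezed to the stop (gap ≈25 mm) with the clip between the fingers at (260,210), and the card is upright in the stand. I'll lift.

```bash
python3 -m inch '{"fingers":[-1,-1,-1,-1,-1,-1,-1,-1,-1,-1],"linear":[[0,0,-0.4],[0,0,-1],[0,0,-2],[0,0,-3.5],[0,0,-5.5],[0,0,-7.5],[0,0,-9.5],[0,0,-11.5],[0,0,-13],[0,0,-13.5]],"spin":[0,0,0,0,0,0,0,0,0,0]}'
python3 -m inch '{"fingers":[-1,-1,-1,-1,-1,-1,-1,-1,-1,-1],"linear":[[0,0,0],[0,0,0],[0,0,0],[0,0,0],[0,0,0],[0,0,0],[0,0,0],[0,0,0],[0,0,0],[0,0,0]],"spin":[0,0,0,0,0,0,0,0,0,0]}'
cat > held.py <<'E'
from h import *
from cell import bot,imaging
import pickle
s=bot.read_state();M=R.from_quat(s["tcp_rot"]).as_matrix()
c=imaging.camera("wrist");pickle.dump((s,c),open("held.pkl","wb"));H,S,V=np.moveaxis(cv2.cvtColor(c["img"],cv2.COLOR_RGB2HSV).astype(int),-1,0)
for n in("wrist","side","top"):
    if n!="wrist": c=imaging.camera(n);H,S,V=np.moveaxis(cv2.cvtColor(c["img"],cv2.COLOR_RGB2HSV).astype(int),-1,0)
    W=world(c,wristT(s,c) if n=="wrist" else None);L=(W-s["tcp_pos"])@M
    t=(c["z_map"]>0)&((H<6)|(H>174))&(S>140)&(V>50)&(abs(L[...,0])<35)&(abs(L[...,1])<35)&(L[...,2]>-40)&(L[...,2]<85)
    p=L[t];print(n,t.sum(),np.percentile(p,[1,50,99],axis=0).round(1).tolist() if len(p) else "")
print(plan(s,(621.3,50.9,230),-28.2))
E
python3 held.py
```

```text
time_s: 15.65
tcp_pos: [466.1, 260.1, 232.9]
tcp_rot: [0.559, 0.829, 0.002, 0.001]
contact_force: [0.6, -0.3, -0.1]
finger_gap: 24.8
grasp_force: 35.3
time_s: 16.48
tcp_pos: [464.9, 259.5, 229.8]
tcp_rot: [0.559, 0.829, -0.0, -0.0]
contact_force: [0.8, -0.3, -0.8]
finger_gap: 24.3
grasp_force: 35.3
wrist 3239 [[-14.4, -20.8, -26.9], [9.2, -0.5, -9.1], [14.9, 18.8, 55.7]]
side 218 [[-17.7, -21.1, -23.5], [-5.1, -7.7, 15.6], [14.1, 15.6, 60.7]]
top 1 [[-5.8, -18.5, 27.5], [-5.8, -18.5, 27.5], [-5.8, -18.5, 27.5]]
('lin cm', [-25.2, 6.68, -0.02], 'spin', 0.8762, 'norm', 26.1, 'tool y', 22.0)
```

```bash
python3 -m inch '{"fingers":[-1,-1,-1,-1,-1,-1,-1,-1,-1,-1],"linear":[[-1.5,0.4,0],[-4,1,0],[-7.5,2,0],[-11,2.9,0],[-14.5,3.8,0],[-18,4.7,0],[-21,5.5,0],[-23.5,6.2,0],[-24.8,6.6,0],[-25.2,6.7,0]],"spin":[0.08,0.17,0.27,0.37,0.47,0.57,0.67,0.77,0.86,0.876]}'
python3 -m inch '{"fingers":[-1,-1,-1,-1,-1,-1,-1,-1,-1,-1],"linear":[[0,0,0],[0,0,0],[0,0,0],[0,0,0],[0,0,0],[0,0,0],[0,0,0],[0,0,0],[0,0,0],[0,0,0]],"spin":[0,0,0,0,0,0,0,0,0,0]}'
cat > fin.py <<'E'
from h import *
from cell import bot,imaging
import sys
s=bot.read_state();M=R.from_quat(s["tcp_rot"]).as_matrix()
for n in("wrist","side"):
    if n=="wrist": s=bot.read_state()
    c=imaging.camera(n);H,S,V=np.moveaxis(cv2.cvtColor(c["img"],cv2.COLOR_RGB2HSV).astype(int),-1,0)
    W=world(c,wristT(s,c) if n=="wrist" else None);L=(W-s["tcp_pos"])@M;ok=c["z_map"]>0
    for nm,t in dict(red=((H<6)|(H>174))&(S>140)&(V>50)&(abs(L[...,0])<35)&(abs(L[...,1])<35)&(L[...,2]>-40)&(L[...,2]<85),card=(H>20)&(H<36)&(S>110)&(np.hypot(W[...,0]-621,W[...,1]-51)<70)&(W[...,2]>125)&(W[...,2]<145)).items():
        p=L[ok&t];print(n,nm,len(p),np.percentile(p,[1,50,99],axis=0).round(1).tolist() if len(p) else "")
        if nm=="card" and len(p)>20: print("  card line y=a*x+b (tool)",np.polyfit(p[:,0],p[:,1],1).round(3),"world z",np.median(W[ok&t][:,2]).round(1))
    u,v=(256,250) if n=="wrist" else (252,170)
    cv2.imwrite(f"pics/{sys.argv[1]}_{n}.png",cv2.resize(c["img"][:,:,::-1],(800,600)) if n=="wrist" else cv2.resize(c["img"][110:230,180:340,::-1],(800,600),interpolation=cv2.INTER_CUBIC))
print(plan(s,(621.3,50.9,178.5),-28.2))
E
python3 fin.py f1
```

```text
time_s: 17.47
tcp_pos: [622.8, 48.9, 229.7]
tcp_rot: [0.86, 0.511, 0.0, 0.0]
contact_force: [0.6, 0.2, -1.6]
finger_gap: 24.6
grasp_force: 35.3
time_s: 18.3
tcp_pos: [621.4, 51.0, 229.8]
tcp_rot: [0.858, 0.514, -0.0, -0.0]
contact_force: [-0.8, -0.1, -0.4]
finger_gap: 24.6
grasp_force: 35.3
wrist red 3215 [[-13.9, -18.7, -26.8], [9.6, 0.7, -9.3], [15.3, 18.8, 55.2]]
wrist card 796 [[-7.2, -3.3, 92.7], [24.6, 0.6, 94.4], [54.1, 3.8, 99.3]]
  card line y=a*x+b (tool) [-0.003  0.32 ] world z 135.4
side red 150 [[-17.3, -17.3, -25.7], [-12.9, 5.6, 14.9], [13.3, 19.1, 55.9]]
side card 89 [[-57.4, -4.0, 94.2], [-6.3, 0.5, 97.1], [52.3, 4.8, 104.1]]
  card line y=a*x+b (tool) [-0.     0.413] world z 132.7
('lin cm', [-0.02, -0.01, 5.13], 'spin', 0.0003, 'norm', 5.1, 'tool y', -28.18)
```

View pics/f1_wrist.png

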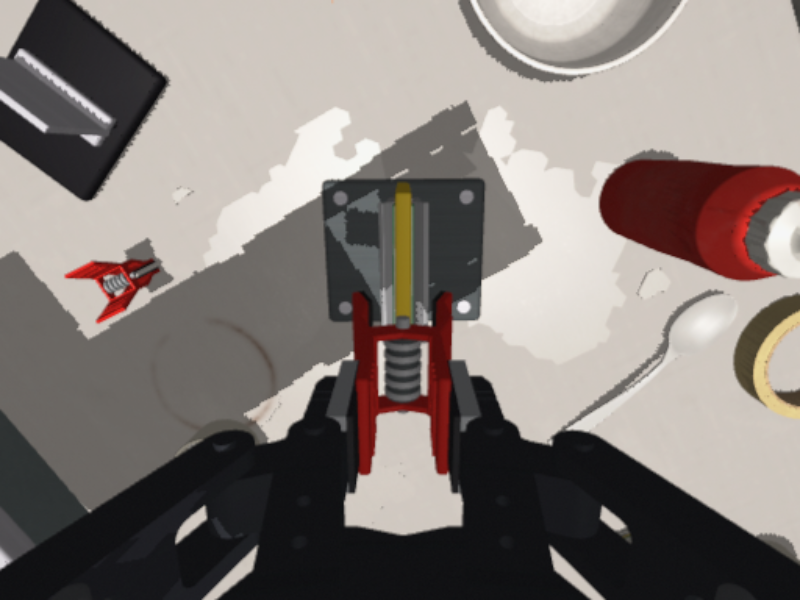

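The jaws (352 and 452 px) straddle the card line (403 px) symmetrically and parallel to it. I'll descend 51 mm.

```bash
python3 -m inch '{"fingers":[-1,-1,-1,-1,-1,-1,-1,-1,-1,-1],"linear":[[0,0,0.4],[0,0,1],[0,0,1.7],[0,0,2.4],[0,0,3.1],[0,0,3.8],[0,0,4.4],[0,0,4.8],[0,0,5.1],[0,0,5.1]],"spin":[0,0,0,0,0,0,0,0,0,0]}'
python3 -m inch '{"fingers":[-1,-1,-1,-1,-1,-1,-1,-1,-1,-1],"linear":[[0,0,0],[0,0,0],[0,0,0],[0,0,0],[0,0,0],[0,0,0],[0,0,0],[0,0,0],[0,0,0],[0,0,0]],"spin":[0,0,0,0,0,0,0,0,0,0]}'
python3 fin.py f2
```

```text
time_s: 19.23
tcp_pos: [621.1, 50.9, 178.0]
tcp_rot: [0.858, 0.514, -0.0, -0.0]
contact_force: [1.3, 0.5, -0.6]
finger_gap: 24.2
grasp_force: 35.3
time_s: 20.07
tcp_pos: [621.5, 51.0, 178.8]
tcp_rot: [0.858, 0.514, 0.0, 0.0]
contact_force: [-0.6, 0.1, -1.3]
finger_gap: 24.7
grasp_force: 35.3
wrist red 3241 [[-14.0, -18.7, -26.9], [9.6, 0.7, -8.8], [15.3, 18.8, 55.0]]
wrist card 1213 [[-54.2, -3.4, 41.8], [25.1, 0.6, 43.4], [54.3, 4.1, 46.7]]
  card line y=a*x+b (tool) [-0.004  0.43 ] world z 135.5
side red 128 [[-17.9, -16.5, -28.0], [-12.3, 2.0, 13.6], [13.5, 18.5, 56.9]]
side card 65 [[-57.3, -3.8, 43.2], [-26.0, 0.9, 46.3], [13.8, 4.6, 52.0]]
  card line y=a*x+b (tool) [0.011 0.934] world z 132.5
('lin cm', [-0.01, -0.01, 0.03], 'spin', 0.0002, 'norm', 0.0, 'tool y', -28.19)
```

View pics/f2_side.png

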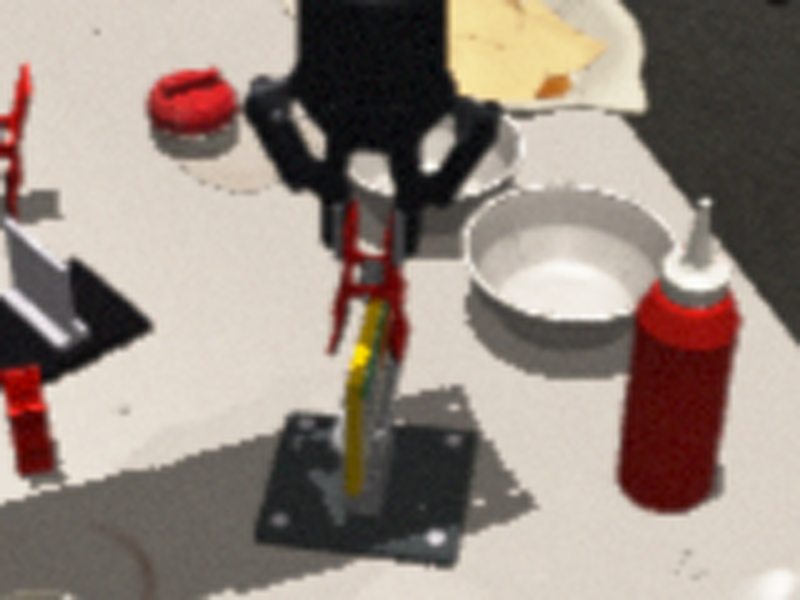

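The side view shows the open jaws (335–405, 350) on either side of the card's top edge at (370,310). The tips are about 20 mm below the edge and the contact force is near zero, so I'm handing in.

```bash
python3 -c "
from cell import bot
print(bot.sign_off())"
```

```text
the job is handed in; nothing more can be done
None
```

I handed the job in at about 20 s: the card stands fully down and centred in the stand's slot, and the gripper holds the clip wide open around its top edge, about 20 mm deep and, as far as the cameras and wrist force show, touching neither card nor stand.

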